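# Hold an offcut in the bench hook for sawing

### The job

Fetch the timber offcut and lay it flat on the board of the bench hook with its long side along the fence, and slide it along until you feel it butt against the red stop block. Then hold it ready for the saw with one diagonal push, pressing it against the fence and down onto the board at the same time with some 10 newtons each way, touching nothing but the offcut. Finish while still pressing: do not let go, and leave the loose magenta and blue ink pots behind the work alone.

Things in the scene. Friction and masses are not known exactly. Their poses are not given: they have to be found in the camera images.
- offcut_mid (a point): centre (half-way up) of the loose offcut, a paint-stained dark timber block 42 x 75 x 30 mm (its own x, y, z), 0.05 to 0.11 kg; starts lying flat on the table to the left of the bench hook with z up. It can be gripped from above across its 42 mm width. Either way round will do. Its friction on the board (coefficient about 0.6) takes up part of a sideways push
- bench_hook: the bench hook, fixed to the table: a pale plywood board with a dark cleat at its front edge and a brown fence along its far edge. Origin: underside of the board on the table; x points squarely to the fence, y along the fence towards the stop block's end, z up. The board's top is 15 mm above the origin and runs from x = -86 to +80 mm and y = -120 to +120 mm; the front cleat reaches to x = -100 mm. Its position and yaw differ each time
- board: the plywood board of the bench hook, same origin and axes as the bench hook
- fence: the fence of the bench hook, same origin and axes as the bench hook: its inner face is at x = +55 mm, it is 25 mm thick, 240 mm long and its top is 20 mm above the board (35 mm above the table)
- stop_block: red-painted stop block, fixed on the board against the fence and clamped at a different place along the fence each time. Axes as the bench hook's; origin at the height of the board's top, on the bench hook's y-axis. The block is 35 mm long in y (from -17.5 to +17.5 mm about the origin), 22 mm high, and runs from x = +7 mm to the fence at x = +55 mm, with a small brass screw 8 mm high on top. The offcut goes against its -y face (y = -17.5 mm)
- magenta_pot: loose ink pot with a magenta lid, 63 mm wide, 58 mm high, at the back behind the work; leave it alone. Origin at its underside
- blue_pot: loose ink pot with a blue lid, 58 mm wide, 64 mm high, also at the back; the two pots may have changed places; leave it alone. Origin at its underside
Mind the look-alikes: they are no part of the job. What is meant by the part that bears offcut_mid is not pink, and is the smaller of those in its own colour.

How it is judged:
By the outcome, as a careful person would: the job done as asked, in the order asked, and still so for the second after the job is handed in, while the arm keeps its last pose, push and grip.
It also fails if it takes over 72 s, if anything falls off the work surface, if the arm or the gripper's body presses on something with over 40 N, if the wrist force passes 120 N, or if a joint passes its speed limit or range.

### The arm

A 6-joint arm with a two-finger parallel gripper is mounted at the origin on the work surface; the furniture and walls round the work are solid. World frame = base frame: x ahead of the robot, y to its left, z up, the work surface at z = 0. Lengths are in m, angles in degrees, forces in N, time in s.
With the tool pointing down it reaches from about 0.25 to 0.725 m from the base axis. Payload 9.7 kg.
Tool frame: the origin (TCP) lies at the very end of the fingers, on their centre line; the grasp point (between the pads) lies 19 mm behind it; z points along the fingers, y is the line along which they close (so a half turn about z gives the same grasp; the last joint's range is limited). The gripper opens to 85 mm and grips with 20 to 120 N. Pads are 22 mm wide; open, the fingers measure 114 mm over their backs; the gripper's body (76 mm by 85 mm) begins 54 mm behind the grasp point. The pads swing forward as they close: fully open they stand 13 mm farther back than shut.
Start: joints at [69.442, 4.979, 10.078, 95.1, 0, 90], TCP at [0.193, 0.515, 0.231] pointing down, gripper open.
Joint ranges: [-179.16, 179.16], [-48.56, 103.87], [-65.8, 70.77], [-126.05, 130.52], [-82.76, 87.17], [-180, 180]. Speed limits (degrees/s): [127.2, 127.2, 147.25, 180, 180, 180].

### API

Orientations are given as [roll, pitch, yaw] about the fixed x, y, z axes, in that order (R = Rz(yaw) Ry(pitch) Rx(roll)).
In Python, from workcell import bot, viewer, finder gives the robot as it stands. The module is installed in compiled form; this text tells all that it offers.
- The arm moves only by the shell command python3 -m inch 'ROWS' [FORCE]. ROWS is JSON, a list that holds one entry, the list of rows, each a list of 7 numbers: the opening in per cent of the stroke, from 0 (shut) to 100 (fully open), then the shift along the tool's x, y, z in mm, then the turn, a rotation vector about the tool's x, y, z in degrees. In form: [[[grip, tx, ty, tz, ax, ay, az], ...]]. A call has 1 to 8 rows; each row shifts and turns the commanded pose from where the row before left it, along the tool's axes as they then stand; what a row does not reach is not made up. A row lasts 1/8 s, in which the tool goes at most 62.5 mm and 10.7 degrees, less where a joint would pass 70% of its speed; a pose out of reach is approached as far as the arm can. A call with a gripper value outside its range is refused whole. The fingers move at their own pace and stop on an object; FORCE is the grip in N (left out, the last holds). Time passes only in rows, so rows that do not move let the fingers close. It gives the time, the measured TCP pose, the force, the opening and the grip force at its end, in the units of the state.
- bot.get_obs(): the state, without advancing time (a new reading comes with each control period).
- viewer.camera(name): name is "scene" or "top"; returns a dict with "pixels" (480x640x3 uint8, red, green, blue), "vfov" (degrees; the focal length in pixels is half the picture's height over the tangent of half this angle, whatever the lens; pixels are square), "cx", "cy" (the principal point, pixels), "k1" (the pictures are not rectified: a ray, as slopes to the right and down, at radius r is drawn at 1 + k1 r^2 times it, then the intrinsics apply), "R" (3x3) and "t" (3): a world point X has camera coordinates R X + t. Camera axes: x right, y down, z forward; pixel columns grow to the right and rows downward; lengths in m; the calibration is good to about 2 mm. A picture is of the moment at which its call begins. There is no depth.
- bot.job_done(): hands the job in; it is judged then, once.
Trained networks look in the newest picture that a camera, given by its name, has taken for a name from the list of things; names that differ only in an ending like _2 or _b are one class to them, and where a whole thing is asked for, a point or a joint stands for the part that bears it (a point fixed in the world has none). Each returns a list of dicts, best first, with "conf" (0 to 1); they miss things now and then, are a little off and sometimes report something else, mostly with a low value. They report only what shows in the picture. A call takes as long as a camera call. They do not tell look-alikes from the thing itself.
- finder.outline_of(camera, thing): "pixels" (480x640 bool, what is visible of it) and "extent" ([centre column, centre row, width, height] in pixels, round what is visible of it).
- finder.mark_of(camera, thing): "position" ([column, row] in pixels: a listed point, or the origin of a listed thing).
The state is a dict: "time": time; "q": joint angles; "qd": joint speeds; "joint_efforts": joint torques, N m; "ee_pos": TCP position; "tcp_rot": TCP orientation; "wrist_force": force on the tool from outside, world axes, zero at the start; "torque": the same for the moment, N m; "opening": finger opening in m; "grasp_force": force on a finger pad.
Only numpy, scipy, OpenCV 4.12 (cv2) and the standard library are available. Lean on these libraries where they do the work, as an engineer would, in place of code of your own. Each camera call takes 0.05 s, during which the arm holds its last target. There are 200 camera calls.

## Working session

There is one attempt and no reset: what is moved stays moved. The work goes in short steps, Python scripts to look and compute and a shell command to move; the robot and the scene stay as the last step left them, time stands still between calls to the robot, and variables do not carry over. Pictures are saved under pics/ and viewed, at most 10 in all, crops included, and the job is handed in when it is done.

```bash
mkdir -p pics; cat > h.py <<'E'
import numpy as np, cv2
from workcell import bot, viewer, finder
def K(c):
    f=240/np.tan(np.radians(c['vfov'])/2); return np.array([[f,0,c['cx']],[0,f,c['cy']],[0,0,1.]]),np.array([c['k1'],0,0,0,0.])
def ray(c,px):
    k,d=K(c); u=cv2.undistortPoints(np.array([[px]],float),k,d)[0,0]
    R=np.array(c['R']);t=np.array(c['t']); return -R.T@t, R.T@np.array([u[0],u[1],1])
def onz(c,px,z):
    o,r=ray(c,px); return o+r*(z-o[2])/r[2]
def proj(c,X):
    k,d=K(c); return cv2.projectPoints(np.array(X,float).reshape(-1,3),cv2.Rodrigues(np.array(c['R']))[0],np.array(c['t'],float),k,d)[0][:,0]
E
python3 - <<'E'
from h import *
print(bot.get_obs())
ims=[]
for n in('scene','top'):
    c=viewer.camera(n); cv2.imwrite(f'pics/{n}0.png',c['pixels'][:,:,::-1])
    print(n,c['vfov'],c['k1'],-np.array(c['R']).T@np.array(c['t']))
    for th,z in(('offcut_mid',.015),('bench_hook',0),('stop_block',.015),('magenta_pot',0),('blue_pot',0)):
        for m in finder.mark_of(n,th)[:4]: print(th,'mark',np.round(m['position']),round(m['conf'],2),onz(c,m['position'],z).round(3))
        for m in finder.outline_of(n,th)[:4]: print(th,'out',np.round(m['extent']),round(m['conf'],2),m['pixels'].sum())
E
```

```text
{'time': 0.0, 'q': array([ 6.94417080e+01,  5.01254124e+00,  1.00346801e+01,  9.51003119e+01,
       -1.64960384e-03,  8.99999592e+01]), 'qd': array([-0.06899932, -0.0620104 ,  0.03774795, -0.01613979,  0.19454895,
       -0.03242877]), 'joint_efforts': array([-7.81910585e-04, -5.20398045e+01,  4.64794779e+01,  1.66427088e-02,
        5.73769921e-05,  2.73042235e-05]), 'ee_pos': array([0.19306433, 0.51475345, 0.23057127]), 'tcp_rot': array([-1.79921827e+02,  1.64954664e-03,  1.59441751e+02]), 'wrist_force': array([0.33450988, 0.42856703, 0.27508757]), 'torque': array([-0.0020542 , -0.04870381,  0.02277905]), 'grasp_force': 0.0, 'opening': 0.08521209088143183}
scene 49.62365511275302 -0.14110268136147 [-0.01173599  0.39396099  0.53307962]
offcut_mid mark [416. 211.] 0.85 [ 0.575 -0.365  0.015]
offcut_mid mark [277. 339.] 0.58 [0.445 0.082 0.015]
offcut_mid mark [194. 313.] 0.55 [0.569 0.149 0.015]
offcut_mid out [278. 341.  58.  43.] 0.96 1840
offcut_mid out [417. 212.  60.  46.] 0.73 1740
offcut_mid out [195. 318.  59.  50.] 0.72 1680
bench_hook mark [349. 272.] 0.83 [ 0.518 -0.127  
[... 492 characters left out ...]
_mid mark [220. 323.] 0.85 [0.447 0.088 0.015]
offcut_mid mark [449. 259.] 0.82 [ 0.568 -0.35   0.015]
offcut_mid mark [190. 265.] 0.57 [0.557 0.147 0.015]
offcut_mid out [450. 259.  41.  55.] 0.94 2089
offcut_mid out [222. 325.  38.  45.] 0.78 1014
offcut_mid out [189. 263.  40.  24.] 0.75 928
bench_hook mark [339. 286.] 0.77 [ 0.517 -0.139  0.   ]
bench_hook out [337. 291. 129. 107.] 0.59 11348
stop_block mark [310. 286.] 0.56 [ 0.516 -0.082  0.015]
stop_block out [313. 272.  24.  25.] 0.95 450
magenta_pot mark [201. 203.] 0.76 [0.679 0.131 0.   ]
magenta_pot out [200. 197.  37.  31.] 0.66 964
blue_pot mark [296. 186.] 0.96 [ 0.714 -0.055  0.   ]
blue_pot out [297. 182.  32.  37.] 0.65 835
```

View pics/scene0.png

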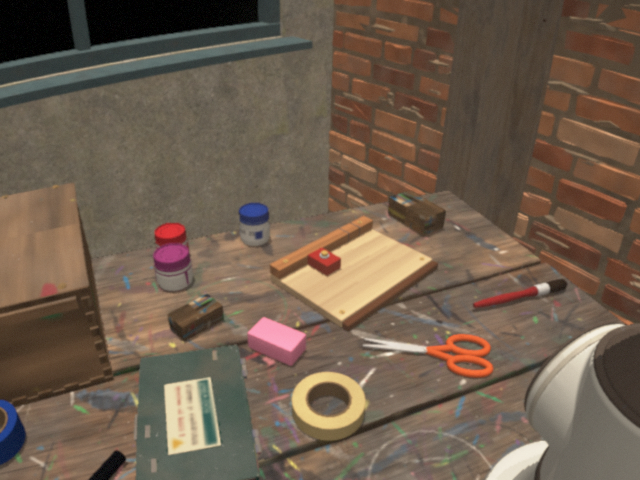

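View pics/top0.png

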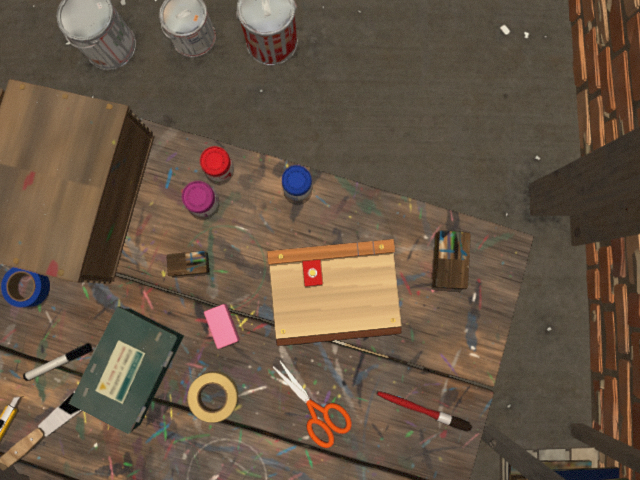

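The scene shows three offcut-like blocks: pink (top 222,325 / scene 278,341), a dark one on the right (top 450,259 / scene 417,212) and a dark one on the left (top 189,263 / scene 195,318). The left one fits, because it is not pink, is the smaller of the two dark blocks, and lies to the left of the bench hook. I'll confirm it with a crop and fit the poses.

```bash
cat >> h.py <<'E'
from scipy.optimize import minimize
def box(x0,x1,y0,y1,z0,z1): return np.array([[x,y,z] for x in(x0,x1) for y in(y0,y1) for z in(z0,z1)])
def place(p,B):
    a=p[2]; R=np.array([[np.cos(a),-np.sin(a),0],[np.sin(a),np.cos(a),0],[0,0,1]]); return B@R.T+[p[0],p[1],0]
def sil(c,p,boxes):
    m=np.zeros((480*4,640*4),np.uint8)
    for B in boxes: cv2.fillConvexPoly(m,cv2.convexHull(np.round(proj(c,place(p,B))*4+1.5).astype(np.int32)),1)
    return cv2.resize(m.astype(np.float32),(640,480),interpolation=cv2.INTER_AREA)
def fit(obs,boxes,p0):
    def cost(p):
        s=0
        for c,m in obs:
            r=sil(c,p,boxes); s+=1-np.minimum(r,m).sum()/np.maximum(r,m).sum()
        return s
    S=np.array([p0,p0+np.array([.012,0,0]),p0+np.array([0,.012,0]),p0+np.array([0,0,.15])])
    r=minimize(cost,p0,method='Nelder-Mead',options=dict(initial_simplex=S,xatol=1e-4,fatol=1e-4)); return r.x,r.fun
OFF=[box(-.021,.021,-.0375,.0375,0,.03)]
HOOK=[box(-.1,.08,-.12,.12,0,.015),box(.055,.08,-.12,.12,.015,.035)]
STOP=[box(.007,.055,-.0175,.0175,.015,.037)]
def masks(th,near):
    out=[]
    for n in('scene','top'):
        c=viewer.camera(n)
        L=[m for m in finder.outline_of(n,th)]
        q=proj(c,[near])[0]
        L=[m for m in L if np.linalg.norm(np.array(m['extent'][:2])-q)<40]
        if L: out.append((c,L[0]['pixels'].astype(np.float32)))
        else: print('no',n,th)
    return out
E
python3 - <<'E'
from h import *
o=masks('offcut_mid',[.562,.148,.015])
for a in(0,.8,1.57,2.4):
    p,f=fit(o,OFF,np.array([.562,.148,a])); print('off',p[:2].round(4),np.degrees(p[2]).round(1),round(f,3))
for k in(0,1): p,f=fit(o[k:k+1],OFF,np.array([.562,.148,1.4])); print(k,p[:2].round(4),np.degrees(p[2]).round(1),round(f,3))
h=masks('bench_hook',[.517,-.135,0])
for s in(h,h[:1],h[1:]): p,f=fit(s,HOOK,np.array([.517,-.135,.05])); print('hook',p[:2].round(4),np.degrees(p[2]).round(1),round(f,3)); H=p if s is h else H
s=masks('stop_block',[.53,-.09,.03])
for q in (s,s[:1],s[1:]):
    r,f=fit(q,STOP,H+[0,.045,0]); 
    d=r[:2]-H[:2]; a=H[2]; print('stop in hook frame',np.cos(a)*d[0]+np.sin(a)*d[1],-np.sin(a)*d[0]+np.cos(a)*d[1],np.degrees(r[2]),f)
t=o[1][0]['pixels'];sc=o[0][0]['pixels']
v=sc.copy()
for B in HOOK: cv2.polylines(v,[cv2.convexHull(np.round(proj(o[0][0],place(H,B))).astype(np.int32))],True,(0,255,0),1)
tt=t.copy()
for B in HOOK: cv2.polylines(tt,[cv2.convexHull(np.round(proj(o[1][0],place(H,B))).astype(np.int32))],True,(0,255,0),1)
A=cv2.resize(np.hstack([sc[250:350,150:290],sc[180:280,350:490]]),(800,286))
Bm=cv2.resize(np.hstack([v[210:330,260:450],tt[230:350,260:450]]),(800,252))
cv2.imwrite('pics/crop1.png',np.vstack([A,Bm])[:,:,::-1])
E
```

```text
off [0.561  0.1509] 5.6 0.189
off [0.561  0.1504] 4.5 0.188
off [0.5614 0.1502] 185.5 0.189
off [0.5613 0.1507] 184.5 0.188
0 [0.562  0.1496] 184.6 0.09
1 [0.5609 0.1522] 4.7 0.096
hook [ 0.5151 -0.1288] 5.4 0.154
hook [ 0.5154 -0.1294] 5.7 0.099
hook [ 0.5149 -0.1286] 5.3 0.053
stop in hook frame -0.00022600854573070605 0.039677118986015905 4.537884742531429 0.1464160680770874
stop in hook frame -0.000994202338782408 0.038023886087219426 10.033505889570227 0.08279120922088623
stop in hook frame -3.9722058046279436e-05 0.039027806905421264 5.292130215675841 0.06053781509399414
```

View pics/crop1.png

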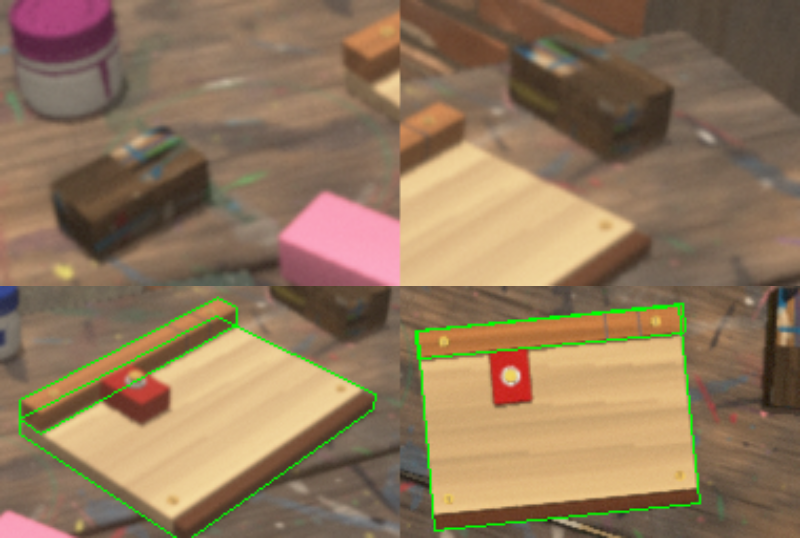

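The left dark block (top 189,263 / scene 195,318) is clearly the smaller dark one, so it is the target. It lies at about (0.561, 0.151) with yaw about 5°. The green outline of the hook fits at (0.515, -0.129) with yaw 5.4°, and the stop's face is at hook y = +21.5 mm. I'll move above the offcut now.

```bash
python3 -m inch '[[[100,-42.6,-32.7,0,0,0,0],[100,-42.6,-32.7,0,0,0,0],[100,-42.6,-32.7,0,0,0,0],[100,-42.6,-32.7,0,0,0,0],[100,-42.6,-32.7,0,0,0,0],[100,-42.6,-32.7,0,0,0,0],[100,-42.6,-32.7,0,0,0,0],[100,-42.6,-32.7,0,0,0,0]]]' 40
python3 -m inch '[[[100,0,0,0,0,0,9.2],[100,0,0,0,0,0,9.2],[100,0,0,0,0,0,9.2],[100,0,0,0,0,0,9.2],[100,0,0,0,0,0,9.2],[100,0,0,0,0,0,9.2],[100,0,0,0,0,0,9.2]]]'
```

```text
time: 2.7
ee_pos: [0.4211, 0.1487, 0.2315]
tcp_rot: [180.0, 0.0, 159.4]
wrist_force: [0.8, 1.1, -0.5]
opening: 0.0854
grasp_force: 0.0
time: 3.58
ee_pos: [0.4204, 0.1504, 0.2313]
tcp_rot: [180.0, -0.0, 94.7]
wrist_force: [-0.3, 0.8, 0.4]
opening: 0.0851
grasp_force: 0.0
```

```bash
python3 -m inch '[[[100,-4,47,0,0,0,0],[100,-4,47,0,0,0,0],[100,-4,47,0,0,0,0],[100,0,0,-50,0,0,0],[100,0,0,0,0,0,0]]]'
python3 - <<'E'
from h import *
o=masks('offcut_mid',[.561,.151,.015])
for q in (o,o[:1],o[1:]):
  if q: p,f=fit(q,OFF,np.array([.561,.151,.08])); print(p[:2].round(4),np.degrees(p[2]).round(1),round(f,3))
cv2.imwrite('pics/a.png',np.vstack([x[0]['pixels'][170:370,100:400] for x in o])[:,:,::-1])
E
```

```text
time: 4.2
ee_pos: [0.5631, 0.1509, 0.2844]
tcp_rot: [179.7, -0.0, 95.0]
wrist_force: [0.4, 0.3, -0.1]
opening: 0.0855
grasp_force: 0.0
[0.5614 0.1503] 5.6 0.146
[0.5608 0.1497] 5.8 0.078
[0.5609 0.1517] 5.5 0.066
```

View pics/a.png

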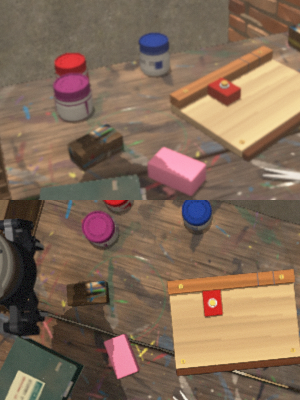

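The picture shows the offcut unobstructed with the gripper clear to its left. I'll go down and grip.

```bash
python3 -m inch '[[[100,0,-2,50,0,0,0],[100,0,0,50,0,0,0],[100,0,0,50,0,0,0],[100,0,0,50,0,0,0],[100,0,0,35,0,0,0],[100,0,0,25,0,0,0],[100,0,0,16,0,0,0],[100,0,0,0,0,0,0]]]'
python3 -m inch '[[[0,0,0,0,0,0,0],[0,0,0,0,0,0,0],[0,0,0,0,0,0,0],[0,0,0,0,0,0,0],[0,0,0,0,0,0,0],[0,0,0,0,0,0,0]]]' 40
```

```text
time: 5.4
ee_pos: [0.5589, 0.1504, 0.0041]
tcp_rot: [-179.9, 0.0, 95.0]
wrist_force: [-0.1, 0.8, -0.9]
opening: 0.0853
grasp_force: 0.0
time: 6.15
ee_pos: [0.5606, 0.1508, 0.0064]
tcp_rot: [179.9, -0.0, 95.0]
wrist_force: [-1.1, -0.0, 5.2]
opening: 0.0412
grasp_force: 41.9
```

```bash
python3 -m inch '[[[0,0,0,-20,0,0,0],[0,0,0,-50,0,0,0],[0,0,0,-50,0,0,-0.4],[0,0,0,0,0,0,0]]]'
python3 -m inch '[[[0,-51.8,-10.3,0,0,0,0],[0,-51.8,-10.3,0,0,0,0],[0,-51.8,-10.3,0,0,0,0],[0,-51.8,-10.3,0,0,0,0],[0,-51.8,-10.3,0,0,0,0],[0,-51.8,-10.3,0,0,0,0],[0,0,0,0,0,0,0],[0,0,0,0,0,0,0]]]'
python3 - <<'E'
from h import *
print(bot.get_obs()['ee_pos'])
cv2.imwrite('pics/b.png',np.vstack([viewer.camera(x)['pixels'][150:400,200:500] for x in('scene','top')])[:,:,::-1])
h=masks('bench_hook',[.517,-.135,0])
E
```

```text
time: 6.65
ee_pos: [0.5618, 0.1511, 0.1299]
tcp_rot: [179.6, -0.1, 95.4]
wrist_force: [0.7, 0.4, -1.8]
opening: 0.0411
grasp_force: 41.2
time: 7.65
ee_pos: [0.5275, -0.1644, 0.1244]
tcp_rot: [-179.9, -0.0, 95.4]
wrist_force: [-0.0, 0.6, -0.5]
opening: 0.0416
grasp_force: 41.2
[ 0.52746422 -0.16444596  0.12441209]
```

View pics/b.png

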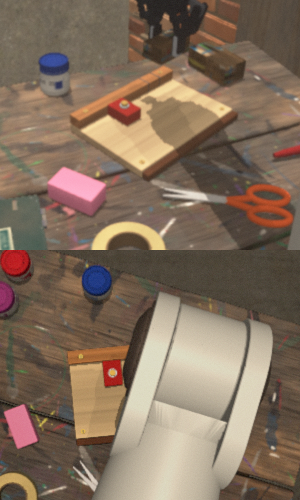

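The offcut is held above the board, clear of the red stop at crop (125,110). I'll lower it gently.

```bash
python3 -m inch '[[[0,0,0,40,0,0,0],[0,0,0,40,0,0,0],[0,0,0,15,0,0,0],[0,0,0,4,0,0,0],[0,0,0,3,0,0,0],[0,0,0,0,0,0,0],[0,0,0,0,0,0,0]]]'
python3 -m inch '[[[0,0,0,1.5,0,0,0],[0,0,0,0,0,0,0]]]'
```

```text
time: 8.82
ee_pos: [0.5283, -0.1648, 0.0242]
tcp_rot: [179.9, 0.0, 95.4]
wrist_force: [0.1, -0.3, -1.0]
opening: 0.0411
grasp_force: 41.2
time: 9.07
ee_pos: [0.5278, -0.1647, 0.0218]
tcp_rot: [-180.0, -0.0, 95.4]
wrist_force: [0.6, -0.3, -0.3]
opening: 0.0416
grasp_force: 41.2
```

```bash
python3 -m inch '[[[0,0,0,1,0,0,0],[0,0,0,0,0,0,0]]]'; python3 -m inch '[[[0,0,0,1,0,0,0],[0,0,0,0,0,0,0]]]'
```

```text
time: 9.32
ee_pos: [0.5279, -0.1647, 0.0215]
tcp_rot: [180.0, 0.0, 95.4]
wrist_force: [-2.5, 0.7, 4.9]
opening: 0.0411
grasp_force: 41.8
time: 9.57
ee_pos: [0.5279, -0.1647, 0.0214]
tcp_rot: [180.0, 0.0, 95.4]
wrist_force: [-7.1, 0.8, 13.8]
opening: 0.041
grasp_force: 42.7
```

```bash
python3 -m inch '[[[0,0,0,-1.5,0,0,0],[58,0,0,0,0,0,0],[58,0,0,0,0,0,0],[58,0,0,0,0,0,0]]]'; python3 -m inch '[[[58,0,0,-10,0,0,0],[58,0,0,-40,0,0,0],[58,0,0,-40,0,0,0],[0,0,0,0,0,0,0],[0,0,0,0,0,0,0]]]'
python3 - <<'E'
from h import *
o=masks('offcut_mid',[.526,-.164,.03])
U=[b+[0,0,.015] for b in OFF]
for q in (o,o[:1],o[1:]):
  if q: p,f=fit(q,U,np.array([.526,-.164,.09])); d=p[:2]-[.515,-.129]; c,s=np.cos(.0942),np.sin(.0942); print(p[:2].round(4),np.degrees(p[2]).round(1),round(f,3),'hook',c*d[0]+s*d[1],-s*d[0]+c*d[1])
E
```

```text
time: 10.07
ee_pos: [0.5278, -0.1646, 0.0211]
tcp_rot: [-180.0, -0.0, 95.4]
wrist_force: [-0.4, -0.1, 0.9]
opening: 0.0497
grasp_force: 0.0
time: 10.7
ee_pos: [0.5278, -0.1646, 0.1112]
tcp_rot: [180.0, 0.0, 95.4]
wrist_force: [-0.6, -0.2, -0.7]
opening: 0.0136
grasp_force: 0.0
no top offcut_mid
[ 0.5273 -0.1643] 8.9 0.078 hook 0.008960349311036103 -0.03632671338701226
[ 0.5273 -0.1643] 8.9 0.078 hook 0.008960349311036103 -0.03632671338701226
```

```bash
python3 -m inch '[[[0,0,-24,0,0,0,0],[0,0,-24,0,0,0,0],[0,0,0,40,0,0,0],[0,0,0,36,0,0,0],[0,0,0,10,0,0,0],[0,0,0,0,0,0,0]]]'; python3 -m inch '[[[0,0,8,0,0,0,0],[0,0,6,0,0,0,0],[0,0,6,0,0,0,0],[0,0,5,0,0,0,0],[0,0,0,0,0,0,0]]]'
```

```text
time: 11.65
ee_pos: [0.4798, -0.1691, 0.0252]
tcp_rot: [-179.9, -0.0, 95.4]
wrist_force: [0.5, 0.5, 0.1]
opening: -0.0001
grasp_force: 0.0
time: 12.28
ee_pos: [0.5053, -0.1668, 0.0253]
tcp_rot: [180.0, 0.0, 95.5]
wrist_force: [0.7, -0.0, -0.5]
opening: -0.0004
grasp_force: 0.0
```

```bash
python3 -m inch '[[[0,0,4,0,0,0,0],[0,0,4,0,0,0,0],[0,0,0,0,0,0,0]]]'; python3 -m inch '[[[0,0,2,0,0,0,0],[0,0,0,0,0,0,0]]]';  python3 -m inch '[[[0,0,2,0,0,0,0],[0,0,0,0,0,0,0]]]'
```

```text
time: 12.65
ee_pos: [0.5132, -0.166, 0.0253]
tcp_rot: [180.0, 0.0, 95.5]
wrist_force: [-0.4, -0.1, 0.1]
opening: -0.0002
grasp_force: 0.0
time: 12.9
ee_pos: [0.515, -0.1659, 0.0253]
tcp_rot: [180.0, 0.0, 95.4]
wrist_force: [0.1, -0.1, -0.2]
opening: -0.0001
grasp_force: 0.0
time: 13.15
ee_pos: [0.517, -0.1657, 0.0253]
tcp_rot: [180.0, -0.0, 95.4]
wrist_force: [0.5, -0.0, -0.7]
opening: -0.0001
grasp_force: 0.0
```

```bash
for i in 1; do python3 -m inch '[[[0,0,2,0,0,0,0],[0,0,0,0,0,0,0]]]'; done; python3 -m inch '[[[0,0,2,0,0,0,0],[0,0,0,0,0,0,0]]]'
python3 - <<'E'
from h import *
o=masks('offcut_mid',[.535,-.164,.03])
U=[b+[0,0,.015] for b in OFF]
p,f=fit(o[:1],U,np.array([.54,-.164,.09])); d=p[:2]-[.515,-.129]; c,s=np.cos(.0942),np.sin(.0942); print(p[:2].round(4),np.degrees(p[2]).round(1),round(f,3),'hook',c*d[0]+s*d[1],-s*d[0]+c*d[1])
cv2.imwrite('pics/d.png',cv2.resize(o[0][0]['pixels'][200:340,250:450],(800,560))[:,:,::-1])
E
```

```text
time: 13.4
ee_pos: [0.5174, -0.1656, 0.0253]
tcp_rot: [-179.8, -0.0, 95.4]
wrist_force: [-9.7, 0.2, 5.5]
opening: -0.0001
grasp_force: 4.5
time: 13.65
ee_pos: [0.5176, -0.1655, 0.0252]
tcp_rot: [-179.6, -0.0, 95.4]
wrist_force: [-19.8, -1.5, 11.6]
opening: -0.0002
grasp_force: 9.9
no top offcut_mid
[ 0.5602 -0.1542] 40.9 0.297 hook 0.04258432907115474 -0.029335719832564718
```

View pics/d.png

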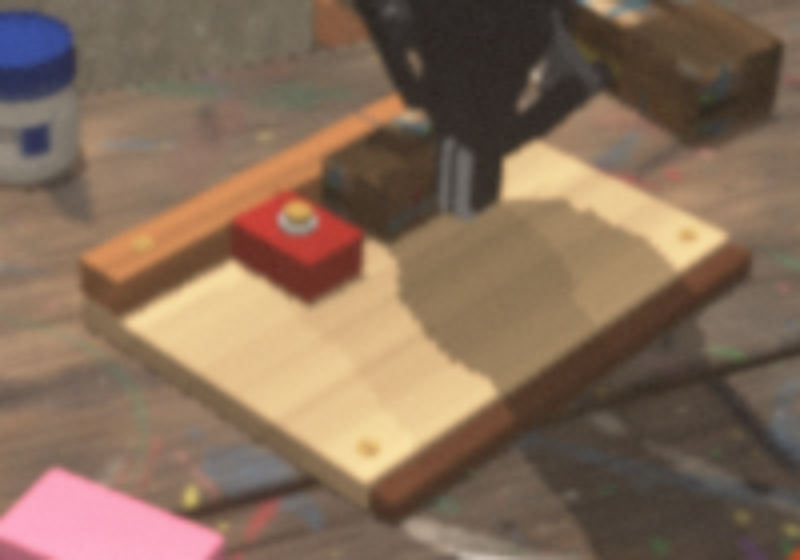

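The picture shows the offcut flush along the fence, to the right of the red stop (crop 300,235). Now I'll go round to its far end and slide it along.

```bash
python3 -m inch '[[[0,0,-10,0,0,0,0],[0,0,0,-45,0,0,0],[0,-60,0,0,0,0,0],[0,0,36,0,0,0,0],[0,0,0,35,0,0,0],[0,0,0,10,0,0,0],[0,0,0,0,0,0,0]]]'; python3 -m inch '[[[0,6,0,0,0,0,0],[0,6,0,0,0,0,0],[0,6,0,0,0,0,0],[0,6,0,0,0,0,0],[0,0,0,0,0,0,0]]]'
```

```text
time: 14.72
ee_pos: [0.5518, -0.2223, 0.0249]
tcp_rot: [-179.9, -0.0, 95.4]
wrist_force: [-0.4, 0.4, 0.0]
opening: 0.0002
grasp_force: 0.0
time: 15.35
ee_pos: [0.5502, -0.1981, 0.0254]
tcp_rot: [180.0, -0.0, 95.5]
wrist_force: [0.2, -0.0, -0.5]
opening: 0.0
grasp_force: 0.0
```

```bash
python3 -m inch '[[[0,2.5,0,0,0,0,0],[0,2.5,0,0,0,0,0],[0,0,0,0,0,0,0]]]'; python3 -m inch '[[[0,2,0,0,0,0,0],[0,0,0,0,0,0,0]]]';python3 -m inch '[[[0,1,0,0,0,0,0],[0,0,0,0,0,0,0]]]'
```

```text
time: 15.72
ee_pos: [0.5496, -0.1936, 0.0252]
tcp_rot: [-180.0, -0.0, 95.4]
wrist_force: [0.2, -0.2, 0.7]
opening: -0.0
grasp_force: 0.0
time: 15.98
ee_pos: [0.5495, -0.1916, 0.0252]
tcp_rot: [-180.0, -0.0, 95.4]
wrist_force: [-0.7, 0.1, 0.4]
opening: 0.0
grasp_force: 0.0
time: 16.23
ee_pos: [0.5495, -0.1914, 0.0254]
tcp_rot: [180.0, 0.1, 95.4]
wrist_force: [0.8, -5.4, 1.2]
opening: -0.0002
grasp_force: 2.6
```

I felt it butt: -5.4 N with the tool stalled. Now I'll back off, rise, turn, and tilt 45° in front of the offcut.

```bash
python3 -m inch '[[[0,1,0,0,0,0,0],[0,0,0,0,0,0,0]]]'; python3 -m inch '[[[0,-6,0,0,0,0,0],[0,0,0,-40,0,0,0],[0,0,0,-40,0,0,0],[0,28,-33,0,0,0,0],[0,28,-33,0,0,0,0],[0,0,0,0,0,0,10],[0,0,0,0,0,0,10],[0,0,0,0,0,0,10]]]' 80
python3 -m inch '[[[0,0,0,0,0,0,10],[0,0,0,0,0,0,10],[0,0,0,0,0,0,10],[0,0,0,0,0,0,10],[0,0,0,0,0,0,10],[0,0,0,0,0,0,10],[0,0,0,0,0,0,0]]]'
python3 -m inch '[[[0,0,0,0,0,9,0],[0,0,0,0,0,9,0],[0,0,0,0,0,9,0],[0,0,0,0,0,9,0],[0,0,0,0,0,9,0],[0,0,0,0,0,0,0]]]'
python3 - <<'E'
from h import *
o=bot.get_obs(); print(o['q'].round(1))
c,s=np.cos(.0942),np.sin(.0942)
d=o['ee_pos'][:2]-[.515,-.129]; print('hook',c*d[0]+s*d[1],-s*d[0]+c*d[1],o['ee_pos'][2])
o=masks('offcut_mid',[.545,-.145,.03])
U=[b+[0,0,.015] for b in OFF]
for q in ([o] if o else []):
  p,f=fit(q,U,np.array([.547,-.142,.09])); d=p[:2]-[.515,-.129]; print(p[:2].round(4),np.degrees(p[2]).round(1),round(f,3),'hook',c*d[0]+s*d[1],-s*d[0]+c*d[1])
cv2.imwrite('pics/e.png',cv2.resize(viewer.camera('scene')['pixels'][160:340,240:480],(800,600))[:,:,::-1])
E
```

```text
time: 16.48
ee_pos: [0.5495, -0.1913, 0.0256]
tcp_rot: [180.0, 0.2, 95.4]
wrist_force: [0.4, -10.3, 0.4]
opening: -0.0003
grasp_force: 5.0
time: 17.48
ee_pos: [0.4788, -0.1459, 0.1054]
tcp_rot: [-180.0, -0.0, 65.1]
wrist_force: [0.4, 1.2, -0.0]
opening: -0.0001
grasp_force: 0.0
time: 18.35
ee_pos: [0.4788, -0.146, 0.1052]
tcp_rot: [-180.0, 0.0, 5.5]
wrist_force: [0.7, 0.0, -0.2]
opening: 0.0001
grasp_force: 0.0
time: 19.1
ee_pos: [0.4763, -0.1457, 0.1019]
tcp_rot: [179.9, -44.9, 5.5]
wrist_force: [-1.0, -0.2, 1.0]
opening: -0.0001
grasp_force: 0.0
[-30.8 -42.9 -52.6  41.7  24.7 152.5]
hook -0.04008506023919088 -0.013018271068208758 0.10190342956005098
[ 0.5495 -0.141 ] 5.0 0.29 hook 0.03320251110904986 -0.01514718090463123
```

View pics/e.png

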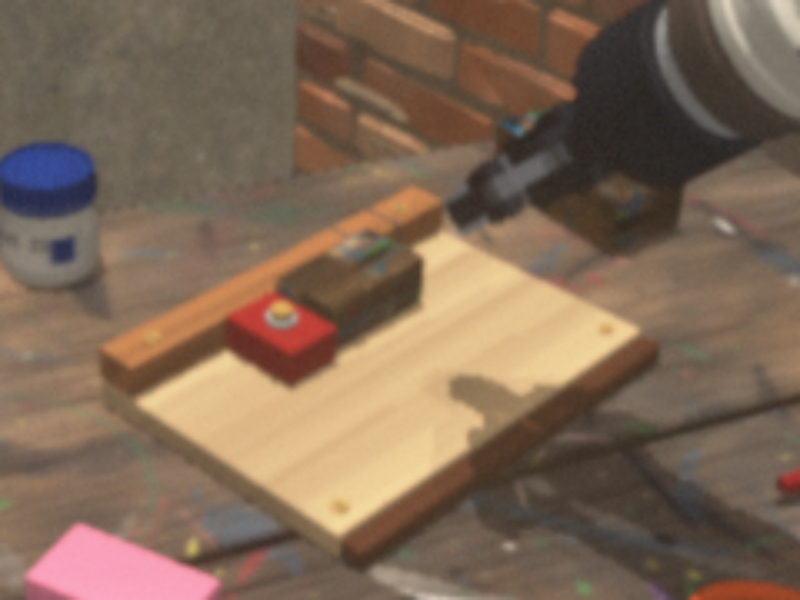

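The offcut sits flush with the fence and butts the stop (crop 345,285). The fingertips point diagonally at its near top edge. I'll approach along the tool axis.

```bash
python3 -m inch '[[[0,-3,3,25,0,0,0],[0,0,0,25,0,0,0],[0,0,0,15,0,0,0],[0,0,0,0,0,0,0],[0,0,0,0,0,0,0]]]'
python3 - <<'E'
from h import *
o=bot.get_obs(); c,s=np.cos(.0942),np.sin(.0942)
d=o['ee_pos'][:2]-[.515,-.129]; print('hook',c*d[0]+s*d[1],-s*d[0]+c*d[1],o['ee_pos'][2],o['wrist_force'])
E
```

```text
time: 19.98
ee_pos: [0.5232, -0.145, 0.0579]
tcp_rot: [180.0, -45.0, 5.5]
wrist_force: [-0.1, 0.3, -0.2]
opening: -0.0004
grasp_force: 0.0
hook 0.006688441149285637 -0.01673728848364898 0.05793405114060412 [-0.14205709  0.27966846 -0.23005733]
```

```bash
python3 -m inch '[[[0,-4,0,4,0,0,0],[0,0,0,4,0,0,0],[0,0,0,2,0,0,0],[0,0,0,0,0,0,0]]]';python3 -m inch '[[[0,0,0,1.5,0,0,0],[0,0,0,0,0,0,0]]]';python3 -m inch '[[[0,0,0,1.5,0,0,0],[0,0,0,0,0,0,0]]]'
```

```text
time: 20.48
ee_pos: [0.527, -0.1446, 0.0472]
tcp_rot: [-180.0, -45.0, 5.4]
wrist_force: [0.0, -0.7, 0.3]
opening: -0.0001
grasp_force: 0.0
time: 20.72
ee_pos: [0.5281, -0.1445, 0.0462]
tcp_rot: [180.0, -45.0, 5.4]
wrist_force: [-0.2, -0.3, 0.1]
opening: -0.0
grasp_force: 0.0
time: 20.98
ee_pos: [0.5292, -0.1445, 0.0453]
tcp_rot: [180.0, -45.0, 5.4]
wrist_force: [-1.0, 0.4, 1.3]
opening: -0.0
grasp_force: 0.5
```

Contact is beginning, so I'll press in small steps.

```bash
python3 -m inch '[[[0,0,0,0.7,0,0,0],[0,0,0,0,0,0,0]]]';python3 -m inch '[[[0,0,0,0.7,0,0,0],[0,0,0,0,0,0,0]]]'
```

```text
time: 21.22
ee_pos: [0.5298, -0.1444, 0.0451]
tcp_rot: [180.0, -45.0, 5.5]
wrist_force: [-4.1, 0.1, 4.1]
opening: -0.0002
grasp_force: 2.8
time: 21.48
ee_pos: [0.5302, -0.1444, 0.0448]
tcp_rot: [180.0, -45.0, 5.4]
wrist_force: [-13.7, 0.9, 11.0]
opening: -0.0004
grasp_force: 8.7
```

```bash
python3 -m inch '[[[0,0,0,0,0,0,0],[0,0,0,0,0,0,0],[0,0,0,0,0,0,0],[0,0,0,0,0,0,0]]]'; python3 -m inch '[[[0,0,0,0,0,0,0],[0,0,0,0,0,0,0]]]'
python3 - <<'E'
from h import *
c=viewer.camera('scene'); print(bot.get_obs()['wrist_force'])
cv2.imwrite('pics/f.png',cv2.resize(c['pixels'][160:340,240:480],(800,600))[:,:,::-1])
E
```

```text
time: 21.98
ee_pos: [0.5302, -0.1445, 0.0449]
tcp_rot: [180.0, -45.0, 5.4]
wrist_force: [-13.2, 1.3, 10.1]
opening: 0.0004
grasp_force: 8.5
time: 22.22
ee_pos: [0.5302, -0.1445, 0.0449]
tcp_rot: [180.0, -45.0, 5.4]
wrist_force: [-14.4, 1.0, 11.0]
opening: 0.0003
grasp_force: 8.5
[-13.6361024    1.33479841  11.44527438]
```

View pics/f.png

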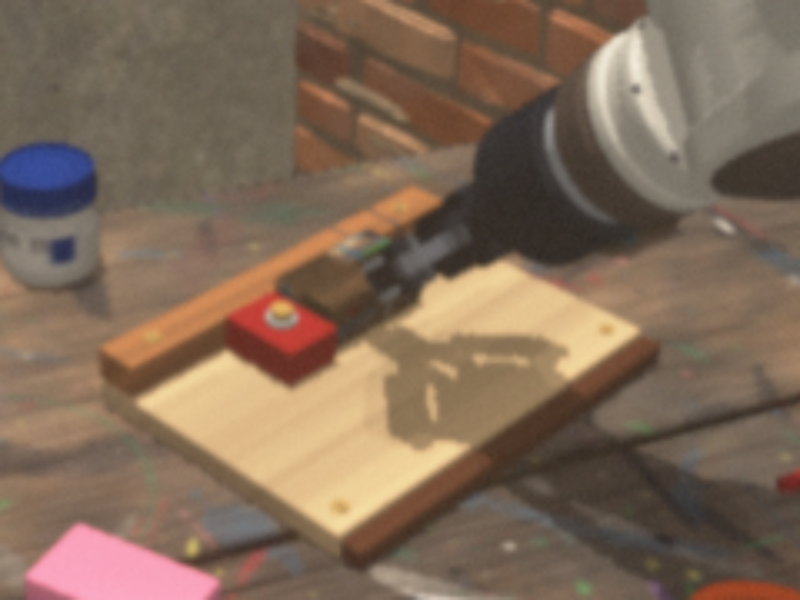

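The offcut is flush with the fence and butted to the stop. Only the fingertips touch it, pressing about 14 N towards the fence and 11 N down, steadily. I'm handing in.

```bash
python3 -c "
from workcell import bot
print(bot.job_done())"
```

```text
the job is handed in; nothing more can be done
None
```

I handed the job in at about 22 s: the offcut lies flat along the fence, butted against the red stop (felt at about 5–10 N), and the closed fingertips are still pressing it about 14 N towards the fence (part of it taken up by board friction) and 11 N down.

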